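# Clamp the sweet mould in the cleaning vice: coarse knob, then fine knob

## Task

Clamp the wooden sweet mould in the vice so that it can be brushed out. Turn the wide lower knob clockwise until the front jaw has pushed the mould against the rear jaw and the gauge needle stands at the first, short mark; then turn only the small upper knob clockwise until the needle stands between the two long marks, and let go. Tighten gently: never let the needle reach the thick last mark, and do not use the wide knob to go on beyond the short mark.

Things in the scene. Friction and masses are not known exactly. Their poses are not given: they have to be found in the camera images.
- vice: Low grey and aluminium vice fixed to the counter, bed 270x250 mm. Origin on the counter under the upright axis of both knobs; x: the way the front jaw closes (away from the robot), y left, z up. Gearbox under the knobs 88x110 mm, top 50 mm up. Across the bed a dark steel rear jaw 200 mm long, its face 150 to 160 mm from the origin along x: exact place unknown, to be felt.
- coarse_grip (a point): Point on the knob axis at half height of the wide lower knob: a ribbed aluminium disc 56 mm in diameter, 22 mm high, from 52 to 74 mm above the counter. It can be taken across its diameter from above, with the fingers on either side of the small knob.
- fine_grip (a point): Point on the same axis at half height of the small upper knob: a ribbed black cylinder 26 mm in diameter, 26 mm high, from 74.5 to 100.5 mm above the counter, standing centrally on the wide knob.
- coarse (a joint): Angle of the wide knob, rad; clockwise from above is positive and drives the front jaw away from the robot by 12 mm per rad. Range 0 to 4.5; starts below 0.7, and the mould is seated after a further 1.2 to 2.8 rad, so that it takes two or three grasps. Turns with 0.3 N m of friction and stays where it is left.
- fine (a joint): Angle of the small knob, rad; clockwise from above is positive and draws the rear jaw towards the front jaw by 2 mm per rad, independently of the wide knob. Range 0 to 4.5; starts below 0.1. Turns with 0.08 N m of friction and stays where it is left.
- needle (a joint): Gauge needle, rad, clockwise from above; 0 points along the vice's -x. Shows the front jaw's force: 0.15 rad per N; the jaw's spring (3 N per mm) gives 0.45 rad per mm of closing on the seated mould. Short first mark at 0.75, two long marks at 1.35 and 1.95, thick last mark at 2.7. While the mould only slides along the bed it stays below 0.35; once at the rear jaw it rises steadily.
- gauge_center (a point): Centre of the white dial of the round gauge (76 mm in diameter, top 56 mm above the counter) that travels with the front jaw, 106 mm to the left (+y of the vice) of the knob axis and 16 to 55 mm along x.
- jaw_face (a point): Middle of the face of the steel front jaw plate (80 mm wide, 20 mm high) that presses on the mould, 26 mm above the counter.
- jaw: The front jaw plate itself; its axes are the vice's, its origin lies 66 mm behind its face and 26 mm below the face's middle.
- mould: Loose wooden sweet mould with a row of hollows and a short handle at its -y end: 62 mm in x, 236 mm in y, 26 mm high; origin at the middle of its underside. It lies on the bed between front and rear jaw with gaps of a few mm, a little askew. It is not to be grasped.

How it is judged (in metres and radians):
On the way, in this order (a step that is already met when the one before it is completed fails the run):
1. with the wide knob the mould is seated and the needle stands near the short mark (0.40 to 1.05 rad), the small knob not yet used (value of joint needle between 0.4 and 1.05 rad and value of joint fine below 0.2 rad), for 0.3 s.
2. with the small knob the needle is brought between the two long marks (value of joint needle between 1.3 and 2 rad and value of joint fine above 0.2 rad), for 0.2 s.
At the end, for the whole second after the job is handed in: The mould lies flat in the vice (tilt under 0.06 rad), square to it within 0.05 rad, pressed by the jaw with more than 6 N; the needle stands between the two long marks (1.3 to 2.0 rad), brought there with the small knob (turned beyond 0.2 rad); the robot has let go (all of step 2 and contact force between jaw and mould above 6 N and angle between mould's own z axis and vertical below 0.06 rad and angle between the x axis of mould and the x axis of vice, either way round below 0.05 rad); the robot touches nothing.
It fails at once if the needle reaches the thick last mark (2.7 rad) (value of joint needle above 2.65 rad).
It fails at once if the wide knob drives the needle far beyond the short mark (over 1.28 rad before the small knob is used) (value of joint needle above 1.28 rad and value of joint fine below 0.2 rad).
It also fails if it takes over 72 s, if anything falls off the work surface, if the arm or the gripper's body presses on something with over 40 N, if the wrist force passes 120 N, or if a joint passes its speed limit or range.

## Robot

A 7-joint arm with a two-finger parallel gripper is mounted at the origin on a cart in front of the work surface, level with it; the furniture and walls round the work are solid. World frame = base frame: x ahead of the robot, y to its left, z up, the work surface at z = 0. Lengths are in mm, angles in rad, forces in N, time in s.
With the tool pointing down it reaches from about 425 to 875 mm from the base axis. Payload 8.4 kg.
Tool frame: the origin (TCP) lies between the finger pads; the fingertips stand 19 mm ahead of it and the grasp point (between the pads) is the TCP; x points along the fingers, y is the direction in which the jaws open and shut, and the axes are right-handed (so a half turn about x gives the same grasp; the last joint's range is limited). The gripper opens to 85 mm and grips with 20 to 120 N. Pads are 22 mm wide; open, the fingers measure 114 mm over their backs; the gripper's body (76 mm by 85 mm) begins 54 mm behind the grasp point. The pads swing forward as they close: fully open they stand 13 mm farther back than shut.
Start: joints at [1.07, 0.333, 0.04, 1.465, -0.013, 1.343, -0.059], TCP at [254.175, -598.214, 250.308] pointing down, gripper open.
Joint ranges: [-2.58, 2.58], [-0.38, 2.09], [-1.3, 1.39], [0.25, 2.4], [-1.5, 4.64], [0.08, 2.09], [-2.65, 2.65]. Speed limits (rad/s): [2.22, 2.22, 2.79, 2.79, 3.14, 3.14, 3.14].

## Interface

Orientations are given as a rotation vector (axis times angle).
In Python, from plant import bot gives the robot as it stands. The module is installed in compiled form; this text tells all that it offers.
- The arm moves only by the tool play_rows, never from a script. Its argument "increments" is a list of rows, each a list of 4 numbers: the shift along the tool's x, y, z in mm, then the turn about the tool's x in rad. A call has 1 to 20 rows; each row shifts and turns the commanded pose from where the row before left it, along the tool's axes as they then stand; what a row does not reach is not made up. A row lasts 1/10 s, in which the tool goes at most 50 mm and 8.59 degrees, less where a joint would pass 70% of its speed; a pose out of reach is approached as far as the arm can. A call is refused whole if a number of a shift passes 50 or a number of a turn 0.15, either way. A call with a gripper value outside its range is refused whole. "claw" is the finger opening in mm, from 0 to 85.4, set as the call begins (left out, the last holds). The fingers move at their own pace and stop on an object; the grip force is fixed at half the most. Time passes only in rows, so rows that do not move let the fingers close. It gives the time, the measured TCP pose, the force and the opening at its end, in the units of the state.
- bot.observe(): the state, without advancing time (a new reading comes with each control period).
- bot.get_image(name): name is "side" or "top"; returns (picture, depth): 480x640x3 uint8, red, green, blue; 480x640 float32, mm along the optical axis (not along the pixel's ray), 0 where there is no reading.
- bot.camera_params(name): a dict with "fx", "fy", "cx", "cy" (pixels), "extrinsics" (4x4, takes a point from world to camera coordinates). Camera axes: x right, y up, looking along -z (the intrinsics and any distortion apply to the point x, -y, -z); pixel columns grow to the right and rows downward; lengths in mm; the calibration is good to about 2 mm. A picture is of the moment at which its call begins. camera_params takes no time and is no camera call.
- bot.close_job(): hands the job in, once; it reports no verdict.
The state is a dict: "time_s": time; "joints": joint angles; "qd": joint speeds; "joint_efforts": joint torques, N m; "tcp_pos": TCP position; "orientation": TCP orientation; "ft_force": force on the tool from outside, world axes, zero at the start; "torque": the same for the moment, N m; "finger_gap": finger opening in mm.
Only numpy, scipy, OpenCV 4.12 (cv2) and the standard library are available. Lean on these libraries where they do the work, as an engineer would, in place of code of your own. Each camera call takes 0.05 s, during which the arm holds its last target. There are 200 camera calls.

## Working session

There is one attempt and no reset: what is moved stays moved. The work goes in short steps, Python scripts to look and compute and a tool call to move; the robot and the scene stay as the last step left them, time stands still between calls to the robot, and variables do not carry over. Pictures are saved under pics/ and viewed, and the job is handed in when it is done.

Besides the shell and the picture viewer there is one more tool, called after "Request:" as name(argument=value, ...), one argument or row to a line, values as JSON. play_rows: Moves the arm, as the interface text tells. Its arguments: {"type":"object","properties":{"increments":{"type":"array"},"claw":{"type":"number"}},"required":["increments"]}

```bash
mkdir -p pics; cat > h.py <<'E'
import numpy as np,cv2
from plant import bot
def img(n,f):
    p,d=bot.get_image(n); cv2.imwrite('pics/'+f+'.png',p[:,:,::-1]); return p,d
def world(n,u,v,z):
    c=bot.camera_params(n);E=np.array(c['extrinsics']);R=E[:3,:3];o=-R.T@E[:3,3]
    r=R.T@np.array([(u-c['cx'])/c['fx'],-(v-c['cy'])/c['fy'],-1]); return o+r*(z-o[2])/r[2]
def pix(n,P):
    c=bot.camera_params(n);E=np.array(c['extrinsics']);q=E[:3,:3]@np.array(P)+E[:3,3]
    return c['fx']*q[0]/-q[2]+c['cx'], c['fy']*q[1]/q[2]+c['cy']
E
python3 - <<'E'
from h import *
for n in('top','side'):
    p,d=img(n,n+'0'); print(bot.camera_params(n)); np.save(n+'0.npy',d)
print(bot.observe())
E
```

```text
{'fx': 496.79173842610214, 'fy': 496.79173842610214, 'cx': 321.6567978061871, 'cy': 252.6691903121216, 'extrinsics': array([[-1.59077672e-02, -9.99053977e-01,  4.04733695e-02,
         4.14654377e+01],
       [ 9.95521092e-01, -1.20528028e-02,  9.37682544e-02,
        -5.73266229e+02],
       [-9.31917300e-02,  4.17837366e-02,  9.94771039e-01,
        -8.92405384e+02],
       [ 0.00000000e+00,  0.00000000e+00,  0.00000000e+00,
         1.00000000e+00]])}
{'fx': 562.9375852918412, 'fy': 562.9375852918412, 'cx': 309.4204187114063, 'cy': 235.96528090006808, 'extrinsics': array([[-9.58824859e-01, -2.83337266e-01,  1.93619158e-02,
         5.58317765e+02],
       [ 1.60154845e-01, -4.83149946e-01,  8.60765099e-01,
        -1.39924096e+02],
       [-2.34532122e-01,  8.28423879e-01,  5.08634015e-01,
        -8.08224396e+02],
       [ 0.00000000e+00,  0.00000000e+00,  0.00000000e+00,
         1.00000000e+00]])}
{'time_s': 0.1, 'joints': array([ 1.0698009 ,  0.3338462 ,  0.03987298,  1.46617979, -0.01343128,
        1.34329739, -0.05843799]), 'qd': array([-0.00105034, -0.00231961,  0.00039183, -0.00319616, -0.00182198,
       -0.00022013, -0.00079673]), 'joint_efforts': array([ 3.46512941e-03, -6.60023904e+01,  1.36992026e+00, -4.06468785e+01,
        1.69886369e-02,  9.12702206e-03, -5.11412225e-05]), 'tcp_pos': array([ 254.03492419, -597.8860875 ,  249.50780923]), 'orientation': array([ 2.00076496,  0.40901161, -2.00149605]), 'ft_force': array([-0.44169178,  0.47770501,  0.41006128]), 'torque': array([ 0.07858165,  0.02575235, -0.02423043]), 'finger_gap': 85.39482390801234}
```

View pics/top0.png

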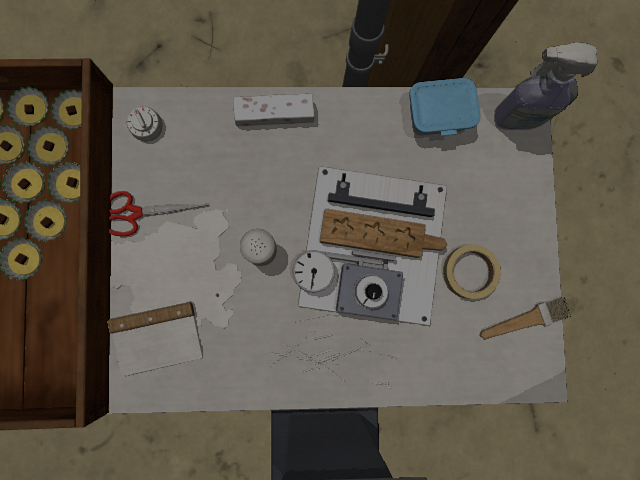

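View pics/side0.png

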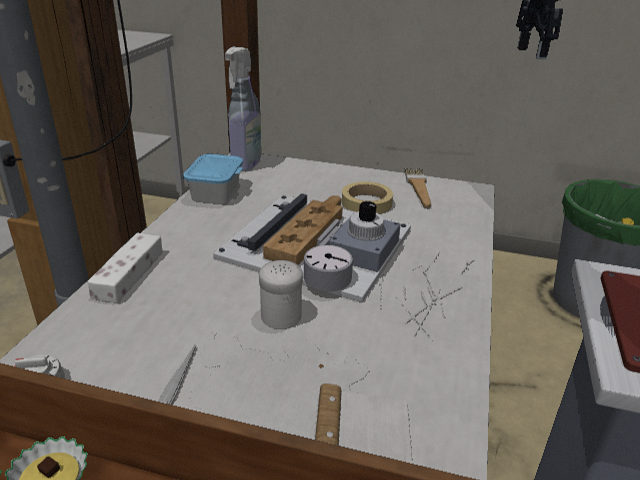

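The top view shows the vice near (373,260), with the knobs at about (373,291) and the gauge at about (314,271). I'll zoom in next.

```bash
python3 - <<'E'
from h import *
p=cv2.imread('pics/top0.png'); cv2.imwrite('pics/top0z.png',cv2.resize(p[160:335,285:455],None,fx=4.5,fy=3.42*1,interpolation=3) if 0 else cv2.resize(p[240:335,285:412],None,fx=6,fy=6,interpolation=cv2.INTER_CUBIC))
s=cv2.imread('pics/side0.png'); cv2.imwrite('pics/side0z.png',cv2.resize(s[190:300,290:420],None,fx=5,fy=5,interpolation=cv2.INTER_CUBIC))
d=np.load('top0.npy');c=bot.camera_params('top');E=np.array(c['extrinsics'])
v,u=np.mgrid[:480,:640]; C=np.stack([(u-c['cx'])/c['fx']*d,-(v-c['cy'])/c['fy']*d,-d],-1)
W=(C-E[:3,3])@E[:3,:3]
sub=(u>335)&(u<410)&(v>255)&(v<330)
for lo,hi in((90,110),(66,82),(44,56)):
    m=sub&(W[...,2]>lo)&(W[...,2]<hi); q=W[m]
    (cx,cy),wh,a=cv2.minAreaRect(q[:,:2].astype(np.float32)); print(lo,hi,m.sum(),np.median(q,0),(cx,cy),wh,a)
sub=(u>285)&(u<336)&(v>240)&(v<300)&(W[...,2]>48)&(W[...,2]<64);q=W[sub]
print('gauge',cv2.minEnclosingCircle(q[:,:2].astype(np.float32)),np.median(q,0))
# bed corner screws
cs=[world('top',*x,10) for x in((324,171),(441,188),(424,320),(303,306))]; print(np.round(cs,1))
E
```

```text
90 110 198 [500.67396803 -50.63742285  98.69981338] (501.47119140625, -50.826805114746094) (26.1573429107666, 25.605424880981445) 87.9928207397461
66 82 603 [499.82541239 -47.34017261  72.42438142] (501.2181091308594, -51.29773712158203) (55.59524917602539, 56.59048843383789) 43.919212341308594
44 56 2114 [500.32315216 -45.22733853  48.55994416] (501.070556640625, -51.141754150390625) (110.27310180664062, 87.97864532470703) 80.76415252685547
gauge ((539.3053588867188, 50.09027099609375), 37.77821350097656) [538.98113909  50.17056172  50.89332885]
[[ 732.    25.8   10. ]
 [ 697.5 -199.    10. ]
 [ 446.3 -157.1   10. ]
 [ 476.1   69.1   10. ]]
```

View pics/top0z.png

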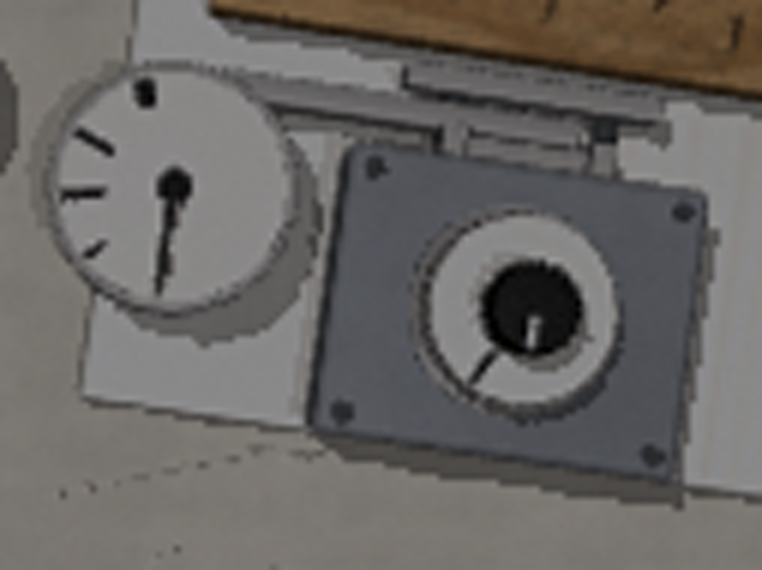

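View pics/side0z.png

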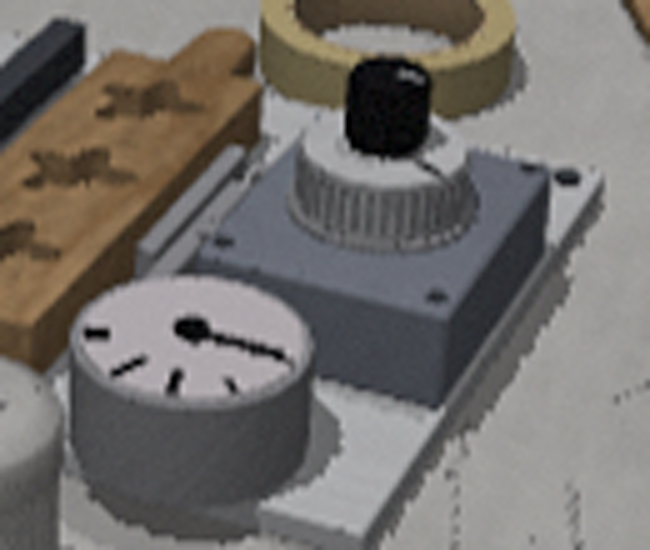

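```bash
cat >> h.py <<'E'
from scipy.spatial.transform import Rotation as Rn
AX=np.array([501.2,-51.1]); TH=-0.16
def delta(goal):
    o=bot.observe();R=Rn.from_rotvec(o['orientation']).as_matrix()
    print('t',round(o['time_s'],2),'tcp',np.round(o['tcp_pos'],1),'q',np.round(o['joints'],2),'gap',round(o['finger_gap'],1),'F',np.round(o['ft_force'],1),'T',np.round(o['torque'],2))
    print('tool x,y',np.round(R[:,0],3),np.round(R[:,1],3),'yaw_y',round(np.arctan2(R[1,1],R[0,1]),3))
    print('delta tool',np.round(R.T@(np.array(goal)-o['tcp_pos']),1))
E
python3 -c "
from h import *
delta([501.2,-51.1,180])"
```

```text
t 0.1 tcp [ 254.  -597.9  249.5] q [ 1.07  0.33  0.04  1.47 -0.01  1.34 -0.06] gap 85.4 F [-0.4  0.5  0.4] T [ 0.08  0.03 -0.02]
tool x,y [-0.001  0.001 -1.   ] [ 0.391 -0.92  -0.001] yaw_y -1.169
delta tool [  70.1 -406.5 -441.3]
```

Request:
play_rows(
  increments=[
    [0, -14, -15, 0],
    [0, -27, -29.4, 0],
    [0, -27, -29.4, 0],
    [0, -27, -29.4, 0],
    [0, -27, -29.4, 0],
    [0, -27, -29.4, 0],
    [0, -27, -29.4, 0],
    [0, -27, -29.4, 0],
    [0, -27, -29.4, 0],
    [0, -27, -29.4, 0],
    [0, -27, -29.4, 0],
    [0, -27, -29.4, 0],
    [0, -27, -29.4, 0],
    [0, -27, -29.4, 0],
    [20, -27, -29.4, 0],
    [20, -14.5, -14.7, 0],
    [20, 0, 0, 0],
    [0, 0, 0, 0],
  ],
  claw=85,
)

```text
time_s: 1.9
tcp_pos: [499.7, -50.8, 187.6]
orientation: [1.996, 0.411, -2.005]
ft_force: [-1.4, -0.3, -0.5]
finger_gap: 85.0
```

```bash
python3 -c "
from h import *
delta([501.2,-51.1,85])"
```

```text
t 1.9 tcp [499.7 -50.8 187.6] q [ 0.45  0.11 -0.47  1.88  0.05  1.17 -1.2 ] gap 85.0 F [-1.4 -0.3 -0.5] T [-0.02  0.    0.05]
tool x,y [-0.005  0.001 -1.   ] [ 0.392 -0.92  -0.003] yaw_y -1.167
delta tool [102.6   1.1  -1.7]
```

Request:
play_rows(
  increments=[
    [25, 0.5, -1, 0],
    [25, 0.5, -1, 0],
    [25, 0, 0, 0],
    [20, 0, 0, 0],
    [10, 0, 0, 0],
    [4, 0, 0, 0],
    [0, 0, 0, 0],
  ],
)

```text
time_s: 2.6
tcp_pos: [503.9, -52.0, 81.8]
orientation: [2.001, 0.407, -2.001]
ft_force: [-0.4, 0.3, 0.3]
finger_gap: 85.0
```

```bash
python3 -c "
from h import *
delta([501.2,-51.1,74])
s=img('side','s1')[0][:,:,::-1]; img('top','t1'); cv2.imwrite('pics/s1z.png',cv2.resize(s[130:310,250:450],None,fx=3.3,fy=3.3,interpolation=2))"
```

```text
t 2.6 tcp [503.9 -52.   81.8] q [ 0.43  0.24 -0.46  1.98  0.13  0.95 -1.26] gap 85.0 F [-0.4  0.3  0.3] T [-0.06 -0.07  0.02]
tool x,y [ 0. -0. -1.] [ 0.391 -0.921  0.   ] yaw_y -1.17
delta tool [ 7.8 -1.8  2.1]
```

View pics/s1z.png

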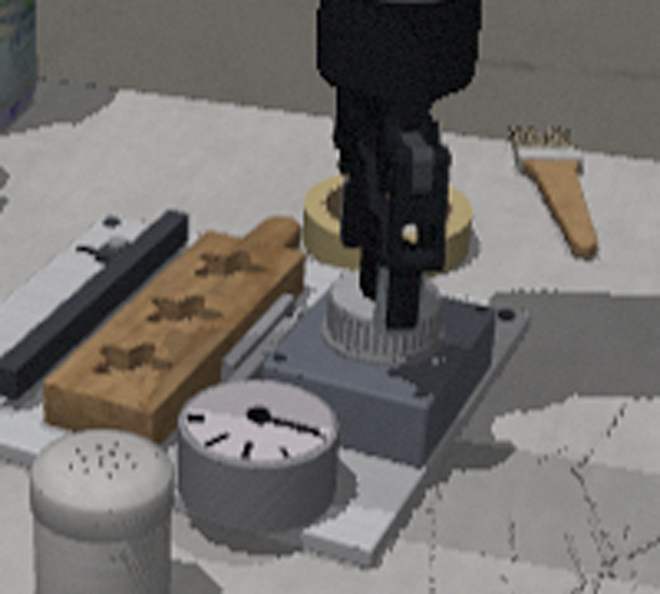

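View pics/t1.png

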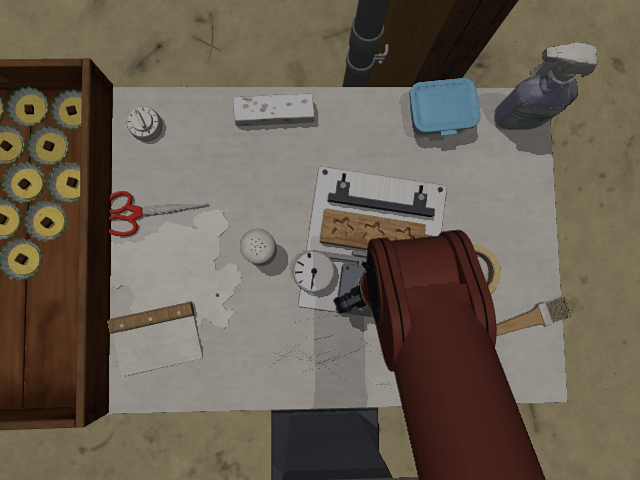

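Request:
play_rows(
  increments=[
    [4, -1.8, 2.1, 0],
    [4, 0, 0, 0],
    [0, 0, 0, 0],
  ],
)

```text
time_s: 3.0
tcp_pos: [500.6, -50.8, 73.0]
orientation: [2.0, 0.408, -2.001]
ft_force: [-0.5, 0.4, 0.9]
finger_gap: 84.9
```

```bash
python3 -c "
from h import *
delta([501.2,-51.1,72])
s=img('side','s2')[0][:,:,::-1]; cv2.imwrite('pics/s2z.png',cv2.resize(s[180:260,310:420],None,fx=6,fy=6,interpolation=2))
for z in(50,55,60,65): print(z,[(np.array(pix('side',[501.2-.39*r,-51.1+.92*r,z]))-[310,180])*6 for r in (43,56)])"
```

```text
t 3.0 tcp [500.6 -50.8  73. ] q [ 0.43  0.25 -0.46  1.99  0.14  0.93 -1.27] gap 84.9 F [-0.5  0.4  0.9] T [ 0.02 -0.05  0.01]
tool x,y [-0.001 -0.    -1.   ] [ 0.391 -0.92  -0.   ] yaw_y -1.169
delta tool [ 1.   0.5 -0.4]
50 [array([362.15460354, 386.96672983]), array([372.24665919, 412.47656864])]
55 [array([363.54581209, 371.02010341]), array([373.68393168, 396.40433323])]
60 [array([364.94487535, 354.98344292]), array([375.12942016, 380.24022284])]
65 [array([366.35186003, 338.85598371]), array([376.58319528, 363.98344743])]
```

View pics/s2z.png

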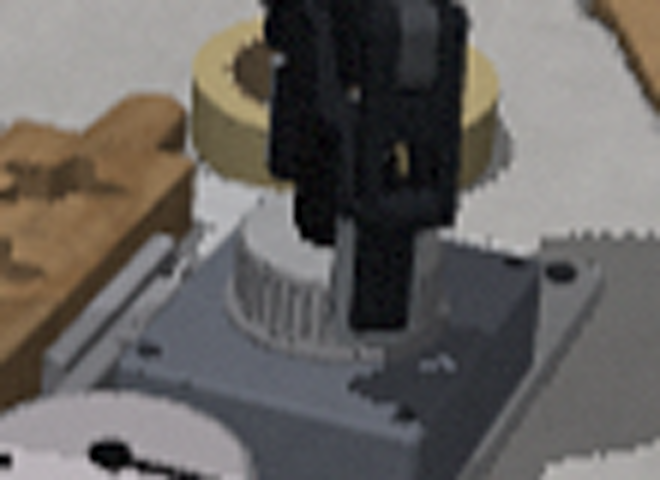

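Request:
play_rows(
  increments=[
    [3.5, 0.5, -0.4, 0],
    [0, 0, 0, 0],
  ],
)

```text
time_s: 3.25
tcp_pos: [501.4, -51.2, 69.5]
orientation: [2.0, 0.408, -2.001]
ft_force: [-0.5, -0.1, 0.6]
finger_gap: 85.2
```

Request:
play_rows(
  increments=[
    [0, 0, 0, 0],
    [0, 0, 0, 0],
    [0, 0, 0, 0],
    [0, 0, 0, 0],
    [0, 0, 0, 0],
    [0, 0, 0, 0],
    [0, 0, 0, 0],
    [0, 0, 0, 0],
  ],
  claw=40,
)

```text
time_s: 4.05
tcp_pos: [501.5, -50.8, 70.4]
orientation: [2.0, 0.408, -2.001]
ft_force: [-2.9, 1.3, 7.1]
finger_gap: 54.1
```

```bash
python3 -c "
from h import *
delta([501.2,-51.1,69.5])"
```

```text
t 4.05 tcp [501.5 -50.8  70.4] q [ 0.43  0.25 -0.46  1.99  0.14  0.93 -1.27] gap 54.1 F [-2.9  1.3  7.1] T [ 0.43  0.84 -0.04]
tool x,y [-0.  0. -1.] [ 0.391 -0.92  -0.   ] yaw_y -1.169
delta tool [0.9 0.2 0.4]
```

Request:
play_rows(
  increments=[
    [-1, 0, 0, 0.05],
    [0, 0, 0, 0.1],
    [0, 0, 0, 0.12],
    [0, 0, 0, 0.12],
    [0, 0, 0, 0.11],
    [0, 0, 0, 0.1],
    [0, 0, 0, 0],
  ],
)

```text
time_s: 4.75
tcp_pos: [501.5, -51.8, 70.6]
orientation: [-2.116, 0.214, 2.116]
ft_force: [2.4, -4.1, -6.4]
finger_gap: 54.4
```

```bash
cat >> h.py <<'E'
def gauge(f):
    # rectified dial (z=56), 3 px/mm, vice axes: up=+x, left=+y; needle angle clockwise from -x
    out=[]
    for n in('top','side'):
        p,_=bot.get_image(n)
        j,i=np.mgrid[:300,:300]
        c,s=np.cos(TH),np.sin(TH)
        cs=bot.camera_params(n);E=np.array(cs['extrinsics'])
        X=36+(150-j)/3.; Y=106+(150-i)/3.
        P=np.stack([AX[0]+c*X-s*Y,AX[1]+s*X+c*Y,0*X+56],-1)@E[:3,:3].T+E[:3,3]
        mx=cs['fx']*P[...,0]/-P[...,2]+cs['cx'];my=cs['fy']*P[...,1]/P[...,2]+cs['cy']
        out.append(cv2.remap(p,mx.astype('f4'),my.astype('f4'),cv2.INTER_CUBIC)[:,:,::-1])
    cv2.imwrite('pics/'+f+'.png',cv2.resize(np.hstack(out),None,fx=1.33,fy=1.33))
    return out
E
python3 -c "
from h import *
delta([501.2,-51.1,70.5])
gauge('g1')"
```

```text
t 4.75 tcp [501.5 -51.8  70.6] q [ 0.35  0.24 -0.37  1.99  0.11  0.92 -1.85] gap 54.4 F [ 2.4 -4.1 -6.4] T [-0.59 -0.53 -0.26]
tool x,y [ 0.    -0.001 -1.   ] [-0.199 -0.98   0.001] yaw_y -1.771
delta tool [ 0.1 -0.6  0.5]
```

View pics/g1.png

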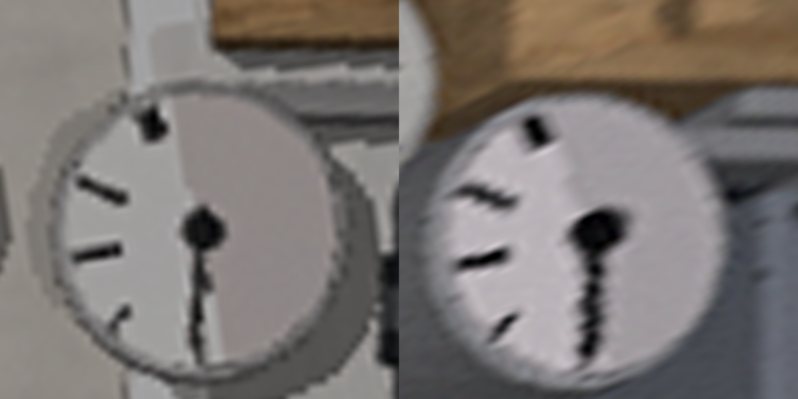

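The needle is at about 0.05 and the dial has moved from x = 21.5 to 29 mm, which matches 12 mm/rad. I'll turn a further 0.6 rad, staying below the earliest seating angle.

Request:
play_rows(
  increments=[
    [0, -0.3, 0.3, 0.07],
    [0, 0, 0, 0.12],
    [0, 0, 0, 0.12],
    [0, 0, 0, 0.12],
    [0, 0, 0, 0.12],
    [0, 0, 0, 0.07],
    [0, 0, 0, 0],
  ],
)

```text
time_s: 5.55
tcp_pos: [501.0, -52.8, 70.6]
orientation: [-1.738, 0.757, 1.738]
ft_force: [1.7, -9.1, -5.9]
finger_gap: 54.1
```

```bash
python3 -c "
from h import *
delta([501.2,-51.1,70.5])
gauge('g2')"
```

```text
t 5.55 tcp [501.  -52.8  70.6] q [ 0.28  0.23 -0.29  2.    0.09  0.92 -2.45] gap 54.1 F [ 1.7 -9.1 -5.9] T [-1.73 -0.53 -0.3 ]
tool x,y [-0.    -0.002 -1.   ] [-0.731 -0.683  0.002] yaw_y -2.39
delta tool [ 0.1 -1.3  1.1]
```

View pics/g2.png

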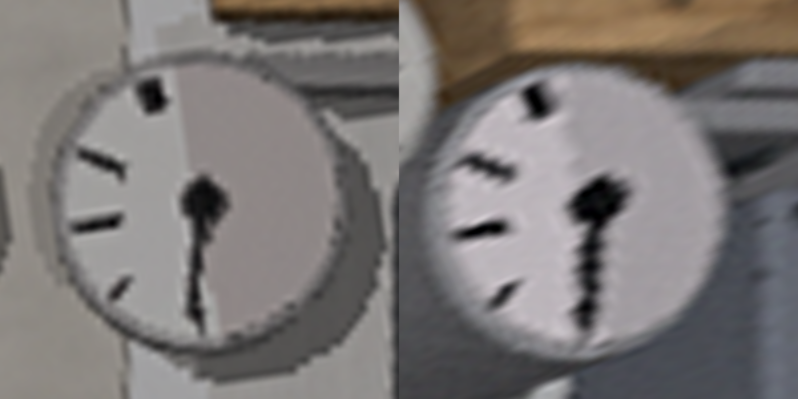

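Request:
play_rows(
  increments=[
    [0, 0, 0, 0],
    [0, 0, 0, 0],
    [0, 0, 0, 0],
    [0, 0, 0, 0],
    [0, 0, 0, -0.1],
    [0, 0, 0, -0.14],
    [0, 0, 0, -0.14],
    [0, 0, 0, -0.14],
    [0, 0, 0, -0.14],
    [0, 0, 0, -0.14],
    [0, 0, 0, -0.14],
    [0, 0, 0, -0.14],
    [0, 0, 0, -0.14],
    [0, 0, 0, -0.14],
    [0, 0, 0, -0.14],
    [0, 0, 0, -0.14],
    [0, 0, 0, -0.14],
    [0, 0, 0, -0.14],
    [0, 0, 0, -0.14],
    [0, 0, 0, 0],
  ],
  claw=85,
)

```text
time_s: 7.65
tcp_pos: [501.4, -50.6, 70.9]
orientation: [1.446, 1.037, -1.445]
ft_force: [0.3, 0.8, 0.4]
finger_gap: 84.7
```

```bash
python3 -c "
from h import *
delta([501.2,-51.1,70.5])
gauge('g3')"
```

```text
t 7.65 tcp [501.4 -50.6  70.9] q [ 0.53  0.27 -0.58  1.99  0.18  0.94 -0.46] gap 84.7 F [0.3 0.8 0.4] T [ 0.01 -0.02  0.03]
tool x,y [ 0.  0. -1.] [ 0.947 -0.32   0.   ] yaw_y -0.326
delta tool [ 0.4 -0.   0.5]
```

View pics/g3.png

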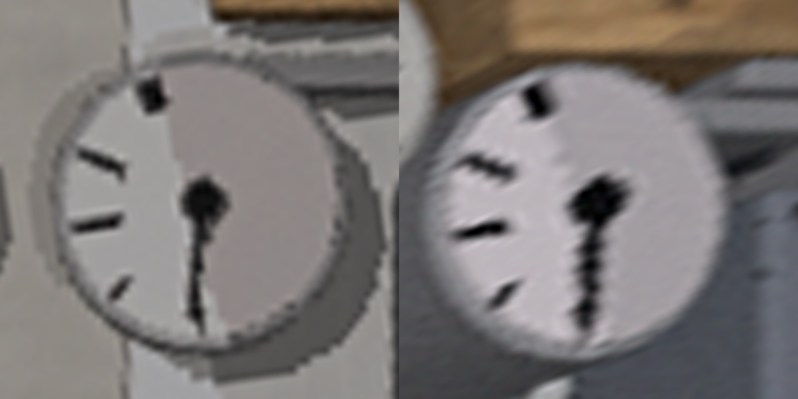

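Request:
play_rows(
  increments=[
    [0, 0, 0.5, 0],
    [0, 0, 0, 0],
    [0, 0, 0, 0],
    [0, 0, 0, 0],
    [0, 0, 0, 0],
    [0, 0, 0, 0],
    [0, 0, 0, 0],
    [0, 0, 0, 0],
  ],
  claw=40,
)

```text
time_s: 8.55
tcp_pos: [500.0, -50.8, 71.3]
orientation: [1.447, 1.036, -1.451]
ft_force: [-8.8, 1.7, 13.0]
finger_gap: 54.5
```

Request:
play_rows(
  increments=[
    [0, 0, 0, 0.06],
    [0, 0, 0, 0.08],
    [0, 0, 0, 0.08],
    [0, 0, 0, 0.08],
    [0, 0, 0, 0],
    [0, 0, 0, 0],
  ],
)

```text
time_s: 9.15
tcp_pos: [500.2, -50.9, 71.3]
orientation: [1.655, 0.843, -1.659]
ft_force: [-8.1, 0.9, 12.6]
finger_gap: 53.9
```

```bash
python3 -c "
from h import *
delta([501.2,-51.1,70.5])
gauge('g4')
p=bot.get_image('top')[0][:,:,::-1]; cv2.imwrite('pics/t4.png',cv2.resize(p[160:300,290:450],None,fx=4,fy=4))"
```

```text
t 9.15 tcp [500.2 -50.9  71.3] q [ 0.49  0.26 -0.53  1.99  0.16  0.94 -0.75] gap 53.9 F [-8.1  0.9 12.6] T [ 0.41  1.88 -0.3 ]
tool x,y [-0.002 -0.    -1.   ] [ 0.808 -0.59  -0.002] yaw_y -0.631
delta tool [ 0.8  0.9 -0.5]
```

View pics/g4.png

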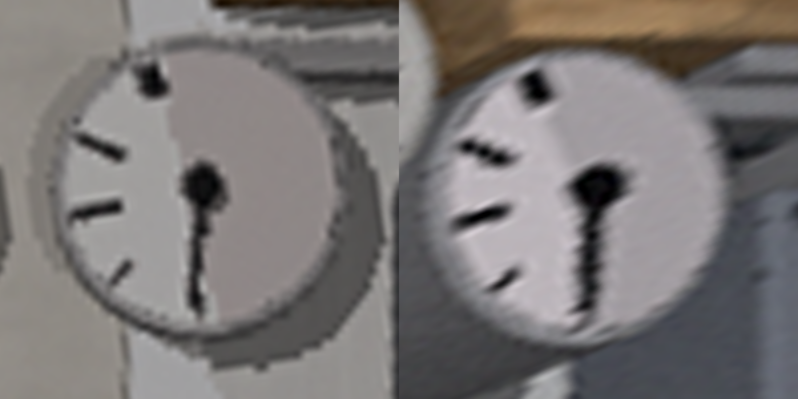

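View pics/t4.png

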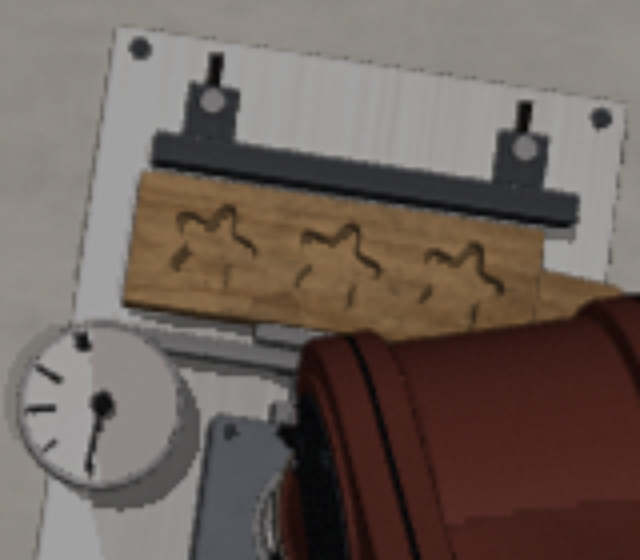

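```bash
cat >> h.py <<'E'
def needle(f):
    r=[]
    for g,n in zip(gauge(f),('top','side')):
        k=(cv2.cvtColor(g,cv2.COLOR_BGR2GRAY)<75).astype(np.uint8); k[:,:110]=0; k[:,195:]=0
        o=cv2.morphologyEx(k,cv2.MORPH_OPEN,cv2.getStructuringElement(2,(15,15)))
        c=cv2.connectedComponentsWithStats(o);
        # hub: blob nearest the expected column 150, inside the dial
        i=1+np.argmin([abs(c[3][q][0]-150)+abs(c[3][q][1]-130)*.3 for q in range(1,c[0])]); h=c[3][i]
        full=(cv2.cvtColor(g,cv2.COLOR_BGR2GRAY)<90); v,u=np.nonzero(full); R=np.hypot(u-h[0],v-h[1])
        m=(R>27)&(R<66)
        d=np.array([h[0]-u[m],v[m]-h[1]]).mean(1)  # left(+y), down(-x)
        r.append((n,np.round(h,1).tolist(),'X',round(36+(150-h[1])/3,1),'needle',round(float(np.arctan2(d[0],d[1])),3),int(m.sum())))
    print(*r,sep='\n')
E
python3 -c "
from h import *
needle('g4b')"
```

```text
('top', [153.0, 140.8], 'X', np.float64(39.1), 'needle', 0.204, 393)
('side', [149.5, 141.5], 'X', np.float64(38.8), 'needle', 0.129, 561)
```

Request:
play_rows(
  increments=[
    [0, 0, 0, 0.05],
    [0, 0, 0, 0.05],
    [0, 0, 0, 0],
  ],
)

```text
time_s: 9.7
tcp_pos: [500.2, -51.0, 71.3]
orientation: [1.723, 0.77, -1.727]
ft_force: [-7.4, 0.4, 11.6]
finger_gap: 54.1
```

```bash
python3 -c "
from h import *
needle('g5');delta([501.2,-51.1,70.5])"
```

```text
('top', [152.7, 135.8], 'X', np.float64(40.7), 'needle', 0.218, 386)
('side', [149.4, 137.1], 'X', np.float64(40.3), 'needle', 0.141, 533)
t 9.8 tcp [500.2 -50.9  71.3] q [ 0.48  0.26 -0.52  1.99  0.16  0.93 -0.85] gap 54.1 F [-7.7  1.2 11.7] T [ 0.43  1.85 -0.27]
tool x,y [-0.002 -0.    -1.   ] [ 0.745 -0.667 -0.002] yaw_y -0.731
delta tool [ 0.8  0.8 -0.5]
```

View pics/g5.png

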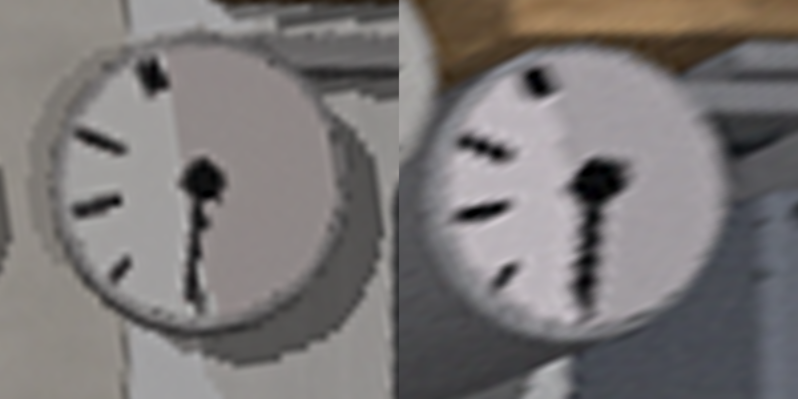

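Request:
play_rows(
  increments=[
    [0, 0, 0, 0.05],
    [0, 0, 0, 0.05],
    [0, 0, 0, 0],
  ],
)

```text
time_s: 10.1
tcp_pos: [500.3, -51.0, 71.3]
orientation: [1.789, 0.694, -1.792]
ft_force: [-6.9, 1.3, 11.8]
finger_gap: 54.2
```

```bash
python3 -c "
from h import *
needle('g6');delta([501.2,-51.1,70.5])"
```

```text
('top', [152.5, 132.8], 'X', np.float64(41.7), 'needle', 0.215, 403)
('side', [148.7, 134.5], 'X', np.float64(41.2), 'needle', 0.126, 563)
t 10.2 tcp [500.3 -51.   71.3] q [ 0.47  0.26 -0.5   1.99  0.15  0.93 -0.94] gap 54.5 F [-7.1  0.8 11.7] T [ 0.39  1.76 -0.3 ]
tool x,y [-0.002 -0.    -1.   ] [ 0.674 -0.738 -0.001] yaw_y -0.831
delta tool [ 0.8  0.7 -0.6]
```

View pics/g6.png

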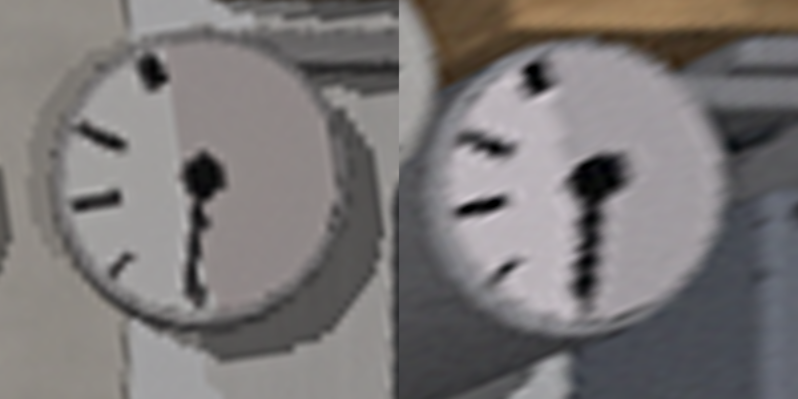

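The needle hasn't risen yet; it's at about 0.1. I'll take another 0.1 rad step.

Request:
play_rows(
  increments=[
    [0, 0, 0, 0.05],
    [0, 0, 0, 0.05],
    [0, 0, 0, 0],
  ],
)

```text
time_s: 10.5
tcp_pos: [500.3, -51.1, 71.3]
orientation: [1.853, 0.614, -1.857]
ft_force: [-7.3, 0.2, 11.4]
finger_gap: 53.9
```

```bash
python3 -c "
from h import *
needle('g7');delta([501.2,-51.1,70.5])"
```

```text
('top', [152.5, 129.1], 'X', np.float64(43.0), 'needle', 0.243, 423)
('side', [148.6, 131.6], 'X', np.float64(42.1), 'needle', 0.121, 553)
t 10.6 tcp [500.3 -51.1  71.3] q [ 0.45  0.25 -0.49  1.99  0.15  0.93 -1.04] gap 54.8 F [-7.2  0.8 11.4] T [ 0.37  1.75 -0.34]
tool x,y [-0.002 -0.    -1.   ] [ 0.597 -0.802 -0.001] yaw_y -0.931
delta tool [ 0.8  0.6 -0.7]
```

View pics/g7.png

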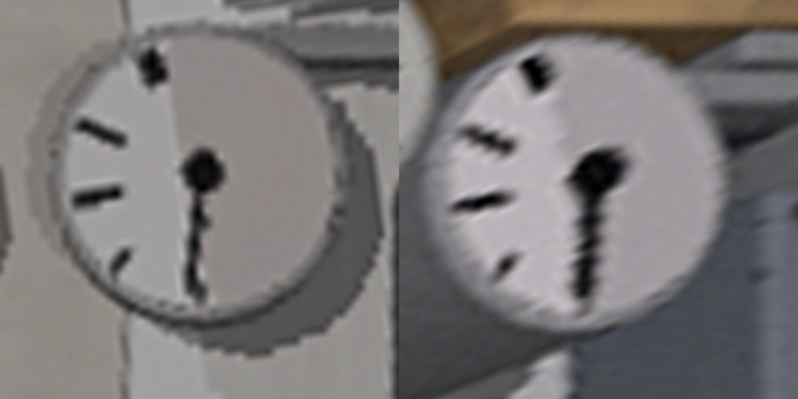

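Request:
play_rows(
  increments=[
    [0, 0, 0, 0.05],
    [0, 0, 0, 0.05],
    [0, 0, 0, 0],
  ],
)

```text
time_s: 10.9
tcp_pos: [500.4, -51.1, 71.3]
orientation: [1.916, 0.53, -1.919]
ft_force: [-6.9, -0.1, 11.6]
finger_gap: 53.8
```

```bash
python3 -c "
from h import *
needle('g8');delta([501.2,-51.1,70.5])"
```

```text
('top', [152.4, 126.4], 'X', np.float64(43.9), 'needle', 0.2, 422)
('side', [149.9, 126.2], 'X', np.float64(43.9), 'needle', 0.151, 567)
t 11.0 tcp [500.4 -51.1  71.3] q [ 0.44  0.25 -0.47  1.99  0.14  0.93 -1.14] gap 53.9 F [-6.2  1.5 11. ] T [ 0.37  1.66 -0.24]
tool x,y [-0.002 -0.    -1.   ] [ 0.514 -0.858 -0.001] yaw_y -1.031
delta tool [ 0.8  0.4 -0.7]
```

View pics/g8.png

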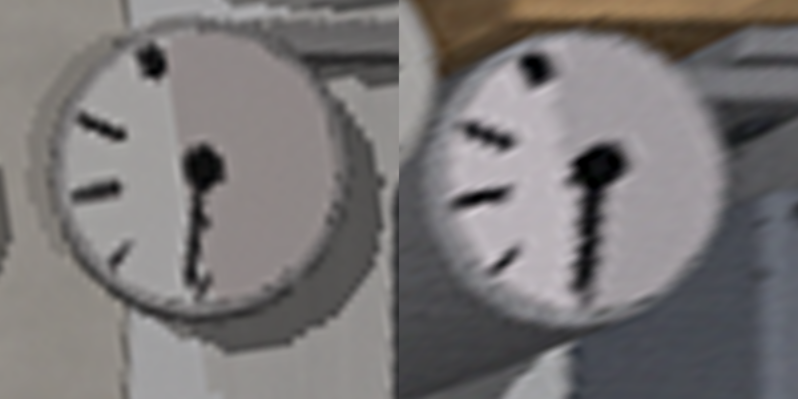

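Request:
play_rows(
  increments=[
    [0, 0, 0, 0.05],
    [0, 0, 0, 0.05],
    [0, 0, 0, 0],
  ],
)

```text
time_s: 11.3
tcp_pos: [500.4, -51.2, 71.3]
orientation: [1.977, 0.441, -1.98]
ft_force: [-5.5, -0.3, 10.4]
finger_gap: 54.4
```

```bash
python3 -c "
from h import *
needle('g9');delta([501.2,-51.1,70.5])"
```

```text
('top', [152.0, 122.5], 'X', np.float64(45.2), 'needle', 0.591, 384)
('side', [148.4, 125.2], 'X', np.float64(44.3), 'needle', 0.459, 463)
t 11.4 tcp [500.4 -51.2  71.3] q [ 0.43  0.25 -0.46  1.99  0.14  0.93 -1.23] gap 54.4 F [-6.6  0.  11.7] T [ 0.32  1.51 -0.27]
tool x,y [-0.002 -0.    -1.   ] [ 0.426 -0.905 -0.001] yaw_y -1.131
delta tool [ 0.8  0.3 -0.8]
```

View pics/g9.png

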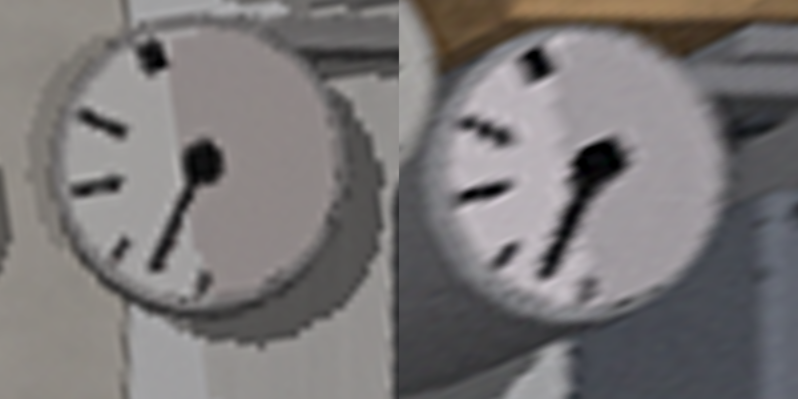

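Seated: the needle is at about 0.42. Another 0.06 rad should put it on the short mark.

Request:
play_rows(
  increments=[
    [0, 0, 0, 0.03],
    [0, 0, 0, 0.03],
    [0, 0, 0, 0],
    [0, 0, 0, 0],
    [0, 0, 0, 0],
  ],
)

```text
time_s: 11.9
tcp_pos: [500.4, -51.2, 71.3]
orientation: [2.012, 0.387, -2.015]
ft_force: [-6.2, -0.2, 10.7]
finger_gap: 54.1
```

```bash
python3 -c "
from h import *
needle('g10');delta([501.2,-51.1,70.5])
p=bot.get_image('top')[0][:,:,::-1]; cv2.imwrite('pics/t10.png',cv2.resize(p[160:300,290:450],None,fx=4,fy=4))"
```

```text
('top', [152.3, 119.5], 'X', np.float64(46.2), 'needle', 0.874, 402)
('side', [148.9, 121.1], 'X', np.float64(45.6), 'needle', 0.761, 412)
t 12.0 tcp [500.4 -51.2  71.3] q [ 0.42  0.25 -0.45  1.99  0.14  0.93 -1.29] gap 53.6 F [-6.8  0.8 10.2] T [ 0.3   1.55 -0.22]
tool x,y [-0.002 -0.    -1.   ] [ 0.371 -0.929 -0.   ] yaw_y -1.191
delta tool [ 0.8  0.2 -0.8]
```

View pics/g10.png

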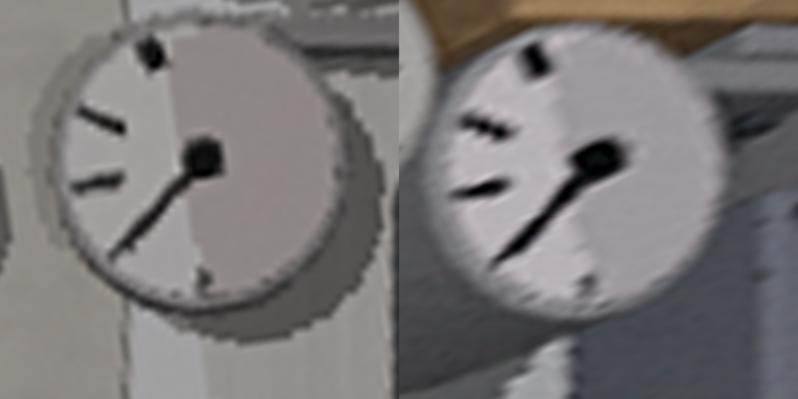

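View pics/t10.png

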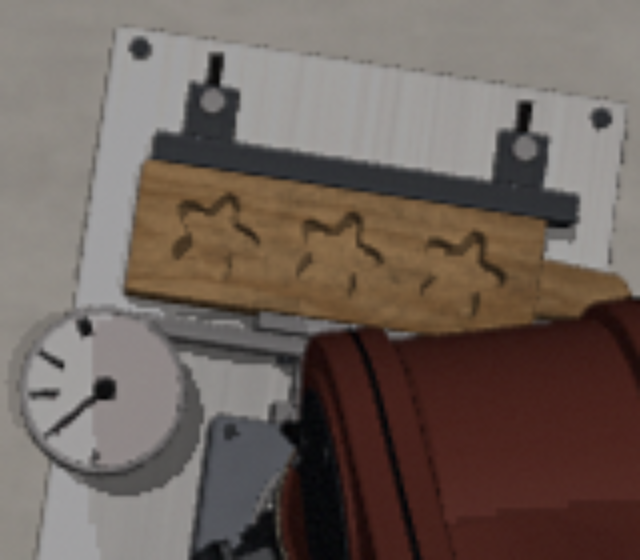

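The needle sits on the short mark and the mould lies flush against the rear jaw. I'll release and go up to the small knob.

Request:
play_rows(
  increments=[
    [0, 0, 0, 0],
    [0, 0, 0, 0],
    [0, 0, 0, 0],
    [0, 0, 0, 0],
    [0, 0, 0, 0],
    [-8, 0, 0, 0],
    [-10, 0, 0, -0.1],
    [-8, 0, 0, -0.1],
    [0, 0, 0, -0.1],
    [0, 0, 0, -0.1],
    [0, 0, 0, -0.1],
    [0, 0, 0, 0],
  ],
  claw=85,
)

```text
time_s: 13.25
tcp_pos: [501.3, -51.3, 97.4]
orientation: [1.695, 0.801, -1.695]
ft_force: [0.0, 0.1, 0.5]
finger_gap: 85.1
```

```bash
python3 -c "
from h import *
needle('g11');delta([501.2,-51.1,96.5])"
```

```text
('top', [152.2, 119.6], 'X', np.float64(46.1), 'needle', 0.869, 401)
('side', [149.1, 121.0], 'X', np.float64(45.7), 'needle', 0.761, 415)
t 13.35 tcp [501.3 -51.3  97.2] q [ 0.49  0.22 -0.52  1.97  0.13  0.98 -0.79] gap 85.2 F [-0.1  1.2  1.1] T [ 0.02 -0.04  0.01]
tool x,y [ 0.  0. -1.] [ 0.77  -0.638  0.   ] yaw_y -0.692
delta tool [ 0.7 -0.2 -0.1]
```

View pics/g11.png

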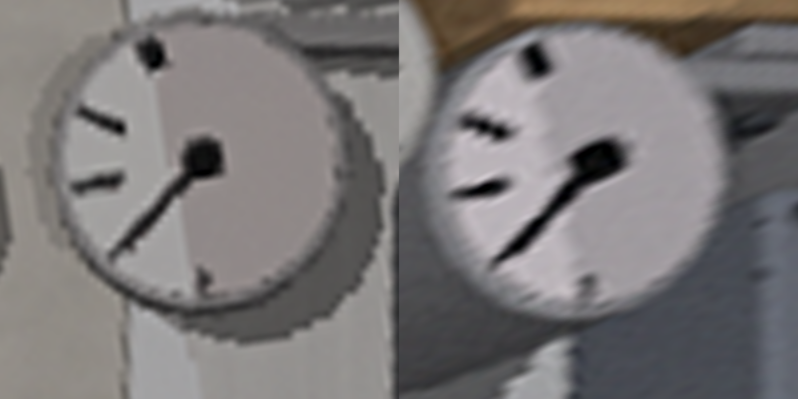

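Request:
play_rows(
  increments=[
    [0, 0, 0, 0],
    [0, 0, 0, 0],
    [0, 0, 0, 0],
    [0, 0, 0, 0],
    [0, 0, 0, 0],
    [0, 0, 0, 0],
    [0, 0, 0, 0],
    [0, 0, 0, 0],
    [0, 0, 0, 0],
    [0, 0, 0, 0],
    [0, 0, 0, 0],
    [0, 0, 0, 0],
  ],
  claw=15,
)

```text
time_s: 14.55
tcp_pos: [500.5, -50.6, 97.1]
orientation: [1.695, 0.801, -1.697]
ft_force: [-6.6, 2.4, 8.7]
finger_gap: 24.4
```

Request:
play_rows(
  increments=[
    [0, 0, 0, 0.1],
    [0, 0, 0, 0.1],
    [0, 0, 0, 0.1],
    [0, 0, 0, 0.1],
    [0, 0, 0, 0.1],
    [0, 0, 0, 0],
  ],
)

```text
time_s: 15.15
tcp_pos: [500.8, -51.1, 97.2]
orientation: [2.014, 0.385, -2.015]
ft_force: [-4.3, 0.5, 6.7]
finger_gap: 24.1
```

```bash
python3 -c "
from h import *
needle('g12');delta([501.2,-51.1,96.5])"
```

```text
('top', [152.0, 119.9], 'X', np.float64(46.0), 'needle', 1.242, 434)
('side', [148.3, 120.9], 'X', np.float64(45.7), 'needle', 1.172, 337)
t 15.25 tcp [500.8 -51.1  97.2] q [ 0.43  0.21 -0.46  1.97  0.11  0.98 -1.27] gap 24.0 F [-3.8  0.9  6.1] T [ 0.14  0.83 -0.07]
tool x,y [-0.001 -0.    -1.   ] [ 0.372 -0.928 -0.   ] yaw_y -1.189
delta tool [ 0.7  0.1 -0.3]
```

View pics/g12.png

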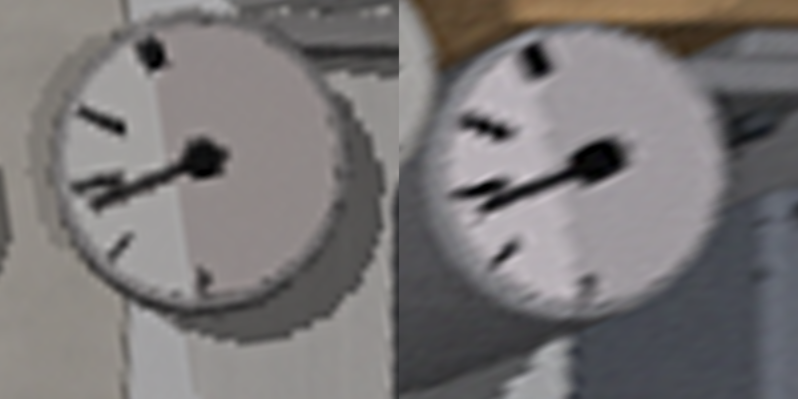

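The needle is at about 1.18, just before the first long mark. Another 0.5 rad should take it to about 1.62.

Request:
play_rows(
  increments=[
    [0, 0, 0, 0.1],
    [0, 0, 0, 0.1],
    [0, 0, 0, 0.1],
    [0, 0, 0, 0.1],
    [0, 0, 0, 0.1],
    [0, 0, 0, 0],
    [0, 0, 0, 0],
    [0, 0, 0, 0],
  ],
)

```text
time_s: 16.05
tcp_pos: [500.9, -51.7, 97.2]
orientation: [-2.16, 0.129, 2.161]
ft_force: [-3.3, -0.9, 5.4]
finger_gap: 23.9
```

```bash
python3 -c "
from h import *
needle('g13');delta([501.2,-51.1,96.5])"
```

```text
('top', [152.0, 119.9], 'X', np.float64(46.0), 'needle', 1.618, 390)
('side', [148.6, 120.6], 'X', np.float64(45.8), 'needle', 1.581, 464)
t 16.15 tcp [500.9 -51.6  97.2] q [ 0.38  0.21 -0.4   1.97  0.1   0.98 -1.76] gap 24.1 F [-3.8 -1.7  6.3] T [-0.31  0.68 -0.1 ]
tool x,y [-0.001 -0.001 -1.   ] [-0.119 -0.993  0.001] yaw_y -1.69
delta tool [ 0.7 -0.6 -0.3]
```

View pics/g13.png

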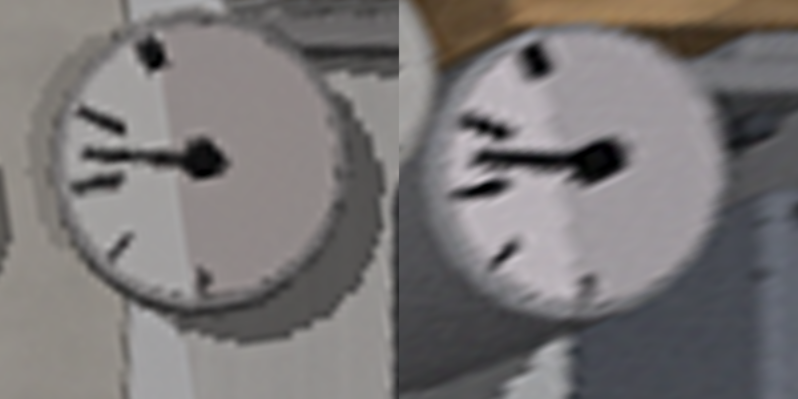

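The needle is at about 1.62, midway between the long marks. I'll release and retreat upward.

Request:
play_rows(
  increments=[
    [0, 0, 0, 0],
    [0, 0, 0, 0],
    [0, 0, 0, 0],
    [0, 0, 0, 0],
    [0, 0, 0, 0],
    [0, 0, 0, 0],
    [0, 0, 0, 0],
    [-10, 0, 0, 0],
    [-20, 0, 0, 0],
    [-30, 0, 0, 0],
    [-30, 0, 0, 0],
    [-20, 0, 0, 0],
    [0, 0, 0, 0],
    [0, 0, 0, 0],
  ],
  claw=70,
)

```text
time_s: 17.55
tcp_pos: [501.3, -51.3, 207.3]
orientation: [-2.162, 0.128, 2.159]
ft_force: [-0.5, -1.8, -0.4]
finger_gap: 70.2
```

```bash
python3 -c "
from h import *
needle('g14');delta([501.2,-51.1,200])
p=bot.get_image('top')[0][:,:,::-1]; q=bot.get_image('side')[0][:,:,::-1]; cv2.imwrite('pics/t14.png',np.hstack([cv2.resize(p[160:310,290:450],(400,375)),cv2.resize(q[150:300,260:420],(400,375))]))"
```

```text
('top', [151.8, 120.1], 'X', np.float64(46.0), 'needle', 1.621, 446)
('side', [148.6, 120.5], 'X', np.float64(45.8), 'needle', 1.576, 518)
t 17.65 tcp [500.6 -51.2 206. ] q [ 0.4   0.09 -0.4   1.86  0.04  1.2  -1.71] gap 70.0 F [-1.  -0.6 -0.4] T [-0.01  0.02 -0.01]
tool x,y [-0.001  0.    -1.   ] [-0.118 -0.993 -0.   ] yaw_y -1.689
delta tool [ 6.  -0.2 -0.6]
```

View pics/t14.png

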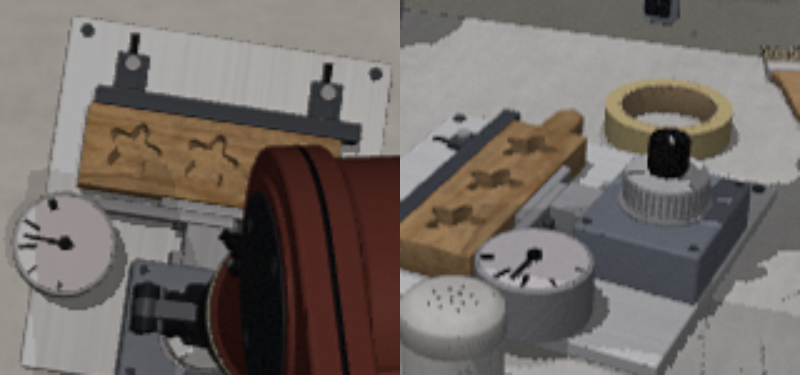

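The needle held at about 1.6 after release, the mould is square against the rear jaw, and the gripper is clear. I'm handing in.

```bash
python3 -c "
from h import *
print(bot.close_job())"
```

```text
the job is handed in; nothing more can be done
None
```

The mould is clamped and the job is handed in; the robot's clock read about 17.7 s, against the 72 s limit. No verdict was reported.

- **Wide knob:** I turned it clockwise in two grasps, about 1.9 rad in all. The mould seated against the rear jaw and the needle stood on the short mark, at about 0.75 rad. It stayed there after I released the knob.
- **Small knob:** I turned only this one from there, about 1.0 rad clockwise, which brought the needle to about 1.6 rad, midway between the two long marks.
- **Last checks:** After letting go, the needle still read 1.62 rad in the top view and 1.58 rad in the side view. The mould looked flat and flush along the rear jaw. The gripper was about 110 mm above the small knob, touching nothing.

**Disagreements:**
- My automatic needle reading ran 0.05 to 0.15 rad high at low angles, so there I went by the dial marks in the pictures instead.
- I judged the squareness of the mould and its pressing force from the pictures and the needle; I did not measure either directly.

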